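# Hold the fullest pill case up to the video call

## Robot

A 6-joint arm with a two-finger parallel gripper is mounted at the origin on the work surface. World frame = base frame: x ahead of the robot, y to its left, z up, the work surface at z = 0. Lengths are in m, angles in rad, forces in N, time in s.
With the tool pointing down it reaches from about 0.35 to 0.975 m from the base axis. Payload 17.4 kg.
Tool frame: the origin (TCP) lies at the very end of the fingers, on their centre line; the grasp point (between the pads) lies 19 mm behind it (env.grip_point_offset is the z of the grasp point in the tool frame, in m); z points along the fingers, y is the line along which they close (so a half turn about z gives the same grasp; the last joint's range is limited). The gripper opens to 85 mm and grips with 20 to 120 N. Pads are 22 mm wide; open, the fingers measure 114 mm over their backs; the gripper's body (76 mm by 85 mm) begins 54 mm behind the grasp point. The pads swing forward as they close: fully open they stand 13 mm farther back than shut.
Start: joints at [-1.189, 0.116, 1.442, -0, 1.584, -0.038], TCP at [0.275, -0.616, 0.231] pointing down, gripper open.
Joint ranges: [-2.83, 2.83], [-0.83, 2.19], [0.07, 2.5], [-1.14, 4.28], [0.01, 3], [-2.97, 2.97]. Speed limits (rad/s): [1.89, 1.89, 2.22, 3.14, 3.14, 3.14].

## Interface

Orientations are given as a unit quaternion [w, x, y, z].
In Python, from cell import env gives the robot as it stands. The module is installed in compiled form; this text tells all that it offers.
- The arm moves only by the tool send_rows, never from a script. Its argument "increments" is a list of rows, each a list of 6 numbers: the shift along the tool's x, y, z in cm, then the turn, a rotation vector about the tool's x, y, z in degrees. In form: [[dx, dy, dz, ax, ay, az], ...]. A call has 1 to 20 rows; each row is the pose to reach, as a shift and turn from the pose commanded when the call began, along the tool's axes at that moment; what a row does not reach only later rows make up. A row lasts 1/8 s, in which the tool goes at most 62.5 mm and 10.7 degrees, less where a joint would pass 70% of its speed; a pose out of reach is approached as far as the arm can. A call with a gripper value outside its range is refused whole. "hand" is the opening, from 0 (shut) to 1 (fully open), set as the call begins (left out, the last holds). The fingers move at their own pace and stop on an object; "grip_force" is the grip in N (left out, the last holds). Time passes only in rows, so rows that repeat a pose let the fingers close. It gives the time, the measured TCP pose, the force, the opening and the grip force at its end, in the units of the state.
- env.sense(): the state, without advancing time (a new reading comes with each control period).
- env.grab_frame(name): name is "scene" or "top"; returns the picture (420x560x3 uint8, red, green, blue); there is no depth.
- env.calibration(name): a dict with "mtx" (3x3 intrinsics, pixels), "world_to_cam" (4x4, takes a point from world to camera coordinates). Camera axes: x right, y down, z forward; pixel columns grow to the right and rows downward; lengths in m; the calibration is good to about 2 mm. A picture is of the moment at which its call begins. calibration takes no time and is no camera call.
- env.hand_in(): hands the job in; it is judged then, once.
The state is a dict: "time_s": time; "joints": joint angles; "dq": joint speeds; "tau": joint torques, N m; "tool_pos": TCP position; "tool_rot": TCP orientation; "ft_force": force on the tool from outside, world axes, zero at the start; "torque": the same for the moment, N m; "gripper_width": opening from 0.0 (shut) to 1.0 (fully open); "grasp_force": force on a finger pad.
Only numpy, scipy, OpenCV 4.12 (cv2) and the standard library are available. Lean on these libraries where they do the work, as an engineer would, in place of code of your own. Each camera call takes 0.05 s, during which the arm holds its last target. There are 200 camera calls.

## Task

My sister is on the video call and wants to see which pill case is still full. First, before touching the cases, stand the little video-call screen that lies on its back upright on the wooden top, on its black rubber foot edge, and let go of it; then find by feel which of the three identical closed steel pill cases is the heaviest and hold that one up level in the gripper, its underside about 20 cm above the top, and finish still holding it. The other two cases must end up standing flat on the wooden top again, the screen must stay standing, and everything else stays where it is.

Things in the scene. Friction and masses are not known exactly. Their poses are not given: they have to be found in the camera images.
- case_a: closed stainless steel pill case, one of three that look alike: rigid block 76 mm long (its x), 54 wide (y), 38 high (z); flip-top lid shut (not to be opened), dark thumb catch at -x, hinge at +x. Origin: centre of the underside. Starts standing flat, x within 0.6 rad of world x, centres 120 mm or more apart. Two weigh 0.11-0.19 kg, the heaviest 0.33-0.43 kg
- case_b: closed stainless steel pill case, one of three that look alike: rigid block 76 mm long (its x), 54 wide (y), 38 high (z); flip-top lid shut (not to be opened), dark thumb catch at -x, hinge at +x. Origin: centre of the underside. Starts standing flat, x within 0.6 rad of world x, centres 120 mm or more apart. Two weigh 0.11-0.19 kg, the heaviest 0.33-0.43 kg
- case_c: closed stainless steel pill case, one of three that look alike: rigid block 76 mm long (its x), 54 wide (y), 38 high (z); flip-top lid shut (not to be opened), dark thumb catch at -x, hinge at +x. Origin: centre of the underside. Starts standing flat, x within 0.6 rad of world x, centres 120 mm or more apart. Two weigh 0.11-0.19 kg, the heaviest 0.33-0.43 kg
- screen: white video-call screen, plain box 94 mm tall (its x: rubber foot end at -47, camera dot end at +47), 64 wide (y), 28 thick (z: back at 0, glass at 28), 0.15-0.24 kg, mass centre in the middle. Origin: centre of its back. Starts lying on its back, x within 0.5 rad of world x. Standing on its foot, x points up, origin 47 mm up; let go within 10 deg of upright it settles
- controller: black game controller, about 110 x 165 x 45 mm, origin under its middle; stays put
- coaster: round green glass coaster, 96 mm across, 7 mm thick, origin under its centre; stays put
- cat: white ceramic sitting cat figurine, 65 mm across, 116 mm tall, origin under its centre; stays put
- remote: black remote control, 150 x 40 x 18 mm, origin under its centre; stays put
- candle: amber jar candle with a wooden lid, 68 mm across, 75 mm tall, origin under its centre; stays put
Things that resemble listed ones, but are neither listed nor needed, are in the scene too. What is shaped like the case_a but green is not meant.

How it is judged:
On the way:
1. the screen stands upright on its rubber foot edge on the wooden top, let go of, while the three cases still are where they started (within 30 mm) (angle between screen's own x axis and vertical below 0.1 rad and height (world z) of screen between 0.042 and 0.051 m and contact force between the fingers and screen below 0.2 N and linear speed of screen below 0.03 m/s and distance of each of case_a, case_b, case_c from where it was at the start of the episode below 0.03 m), for 0.3 s.
At the end, for the whole second after the job is handed in: heaviest case held still in the fingers, level (0.25 rad), underside 150-300 mm up, carried by nothing else; the other two flat on the top (4 mm, 0.05 rad; each presses on it with under 2.4 N, its own weight) and the screen on its rubber foot on the top (0.1 rad), all let go and at rest (((height (world z) of case_a between 0.15 and 0.3 m and angle between case_a's own z axis and vertical below 0.25 rad and contact force between the fingers and case_a above 2 N and linear speed of case_a below 0.03 m/s and contact force between case_a and case_b below 0.05 N and contact force between case_a and case_c below 0.05 N and contact force between case_a and screen below 0.05 N and contact force between case_a and cat below 0.05 N and height (world z) of each of case_b, case_c below 0.004 m and angle between each of case_b, case_c's own z axis and vertical below 0.05 rad and contact force between case_b and anything else between 0.6 and 2.4 N and contact force between the fingers and case_b below 0.1 N and linear speed of each of case_b, case_c below 0.02 m/s and contact force between case_c and anything else between 0.6 and 2.4 N and contact force between the fingers and case_c below 0.1 N) or (height (world z) of case_b between 0.15 and 0.3 m and angle between case_b's own z axis and vertical below 0.25 rad and contact force between the fingers and case_b above 2 N and linear speed of case_b below 0.03 m/s and contact force between case_b and case_a below 0.05 N and contact force between case_b and case_c below 0.05 N and contact force between case_b and screen below 0.05 N and contact force between case_b and cat below 0.05 N and height (world z) of each of case_a, case_c below 0.004 m and angle between each of case_a, case_c's own z axis and vertical below 0.05 rad and contact force between case_a and anything else between 0.6 and 2.4 N and contact force between the fingers and case_a below 0.1 N and linear speed of each of case_a, case_c below 0.02 m/s and contact force between case_c and anything else between 0.6 and 2.4 N and contact force between the fingers and case_c below 0.1 N) or (height (world z) of case_c between 0.15 and 0.3 m and angle between case_c's own z axis and vertical below 0.25 rad and contact force between the fingers and case_c above 2 N and linear speed of case_c below 0.03 m/s and contact force between case_c and case_a below 0.05 N and contact force between case_c and case_b below 0.05 N and contact force between case_c and screen below 0.05 N and contact force between case_c and cat below 0.05 N and height (world z) of each of case_a, case_b below 0.004 m and angle between each of case_a, case_b's own z axis and vertical below 0.05 rad and contact force between case_a and anything else between 0.6 and 2.4 N and contact force between the fingers and case_a below 0.1 N and linear speed of each of case_a, case_b below 0.02 m/s and contact force between case_b and anything else between 0.6 and 2.4 N and contact force between the fingers and case_b below 0.1 N)) and angle between screen's own x axis and vertical below 0.1 rad and height (world z) of screen between 0.042 and 0.051 m and contact force between the fingers and screen below 0.2 N and linear speed of screen below 0.03 m/s); the arm keeps its last pose, push and grip.
It fails at once if the controller, coaster, cat figurine, remote control or candle is shifted by more than 25 mm or tipped (distance of any of controller, coaster, cat, remote, candle from where it was at the start of the episode above 0.025 m or angle between any of controller, coaster, cat, remote, candle's own z axis and vertical above 0.35 rad).
It also fails if it takes over 72 s, if anything falls off the work surface, if the arm or the gripper's body presses on something with over 40 N, if the wrist force passes 120 N, or if a joint passes its speed limit or range.

## Working session

There is one attempt and no reset: what is moved stays moved. The work goes in short steps, Python scripts to look and compute and a tool call to move; the robot and the scene stay as the last step left them, time stands still between calls to the robot, and variables do not carry over. Pictures are saved under pics/ and viewed, at most 10 in all, crops included, and the job is handed in when it is done.

Besides the shell and the picture viewer there is one more tool, called after "Emit:" as name([rows], argument=value, ...), one row to a line, values as JSON. send_rows: Moves the arm, as the interface text tells. Its arguments: {"type":"object","properties":{"increments":{"type":"array","items":{"type":"array","items":{"type":"number"}}},"hand":{"type":"number"},"grip_force":{"type":"number"}},"required":["increments"]}

```bash
mkdir -p pics
python3 - <<'E'
from cell import env
import cv2,numpy as np
for n in("scene","top"):
    cv2.imwrite(f"pics/{n}0.png",env.grab_frame(n)[:,:,::-1])
    c=env.calibration(n);print(n,np.round(c["mtx"],1).tolist(),np.round(c["world_to_cam"],3).tolist())
print(env.sense(),env.grip_point_offset)
E
```

```text
scene [[478.5, 0.0, 285.0], [0.0, 478.5, 205.7], [0.0, 0.0, 1.0]] [[-0.096, 0.995, -0.012, 0.08], [0.798, 0.07, -0.598, -0.413], [-0.594, -0.067, -0.801, 1.592], [0.0, 0.0, 0.0, 1.0]]
top [[381.7, 0.0, 282.2], [0.0, 381.7, 211.1], [0.0, 0.0, 1.0]] [[0.022, -1.0, 0.004, -0.054], [-0.978, -0.022, -0.207, 0.572], [0.207, 0.0, -0.978, 0.767], [0.0, 0.0, 0.0, 1.0]]
{'time_s': 0.1, 'joints': array([-1.18877118e+00,  1.16454449e-01,  1.44219262e+00, -1.25215610e-05,
        1.58400348e+00, -3.77541379e-02]), 'dq': array([ 0.00071622, -0.00027104, -0.00183688, -0.00056623,  0.00101947,
       -0.00116592]), 'tau': array([ 7.98827296e-04, -7.33667779e+01, -6.33788538e+01, -4.50350967e-06,
        5.31505735e-03,  3.75837840e-05]), 'tool_pos': array([ 0.27505627, -0.61623198,  0.23062855]), 'tool_rot': array([-5.20054479e-04,  9.78053793e-01,  2.08351859e-01, -9.67688081e-05]), 'ft_force': array([ 0.03228982, -0.13866789,  0.19221973]), 'torque': array([ 0.0077674 , -0.00299797,  0.07123084]), 'grasp_force': 0.0, 'gripper_width': 0.9992166103082487} -0.0187
```

View pics/scene0.png

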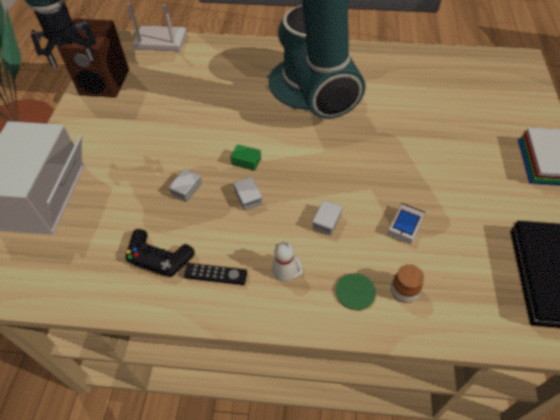

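View pics/top0.png

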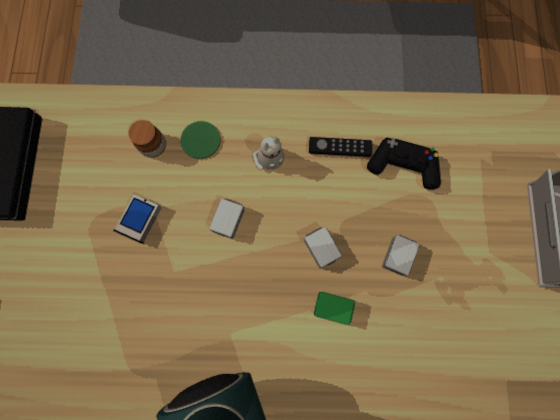

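The scene view shows the screen at (406,223) and steel cases at (327,217), (248,193) and (185,185). The green block at (246,157) is the decoy. In the top view the screen is at (137,219) and the cases at (227,218), (323,247) and (401,256); the green one is at (335,308). Nothing else looks like the screen: the tablet and books are larger. Next I'll take close crops.

Run:
```python
import cv2,numpy as np
S=cv2.imread("pics/scene0.png");T=cv2.imread("pics/top0.png")
def crop(I,u,v,k=5,w=40,h=56):
    c=cv2.resize(I[v-h//2:v+h//2,u-w//2+0:u+w//2],None,fx=k,fy=k,interpolation=cv2.INTER_CUBIC)
    for i in range(0,w,10):
        cv2.putText(c,str(u-w//2+i),(i*k,9),0,.33,(0,0,255),1);cv2.line(c,(i*k,0),(i*k,h*k),(0,0,255),1) if 0 else cv2.line(c,(i*k,10),(i*k,16),(0,0,255),1)
    for i in range(0,h,10):
        cv2.putText(c,str(v-h//2+i),(6,i*k+4),0,.33,(255,0,0),1);cv2.line(c,(0,i*k),(5,i*k),(255,0,0),1)
    c[:,-1]=0;return c
a=np.hstack([crop(T,*p) for p in[(137,219),(227,218),(323,247),(401,256)]])
b=np.hstack([crop(S,*p) for p in[(406,223),(327,217),(248,193),(185,185)]])
cv2.imwrite("pics/crop.png",np.vstack([a,b]))
```

```text
(no output)
```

View pics/crop.png

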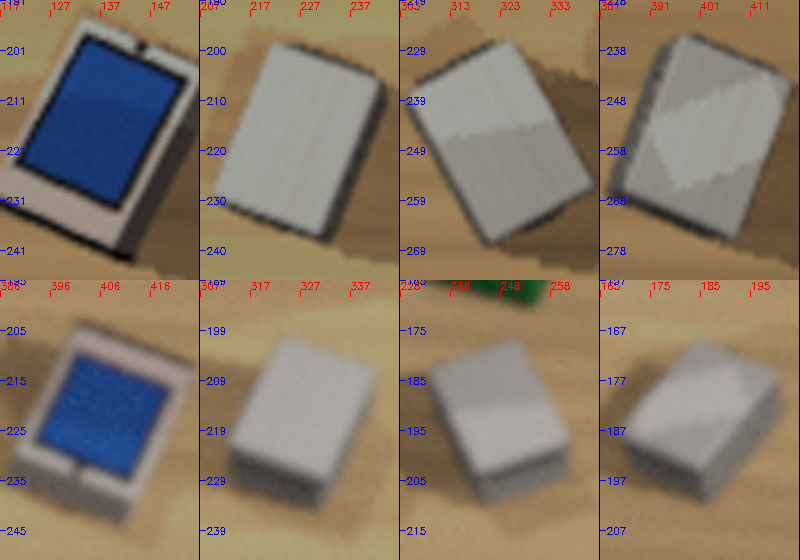

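```bash
cat > h.py <<'E'
import numpy as np,cv2
from cell import env
from scipy.optimize import least_squares
from scipy.spatial.transform import Rotation as R
C={n:env.calibration(n) for n in("scene","top")}
def proj(n,P):
    P=np.atleast_2d(P);M=np.array(C[n]["world_to_cam"]);q=(P@M[:3,:3].T+M[:3,3])@np.array(C[n]["mtx"]).T
    return q[:,:2]/q[:,2:]
def tri(a,b): # top px, scene px
    f=lambda p:np.r_[(proj("top",p)[0]-a),(proj("scene",p)[0]-b)]
    r=least_squares(f,[.6,0,.03]);return r.x,np.abs(r.fun).max()
def ray(n,uv,z): 
    return least_squares(lambda p:proj(n,[p[0],p[1],z])[0]-uv,[.6,0]).x
E
python3 - <<'E'
from h import *
sg=[(1,1),(1,-1),(-1,-1),(-1,1)]
D={"screen":((.094,.064),[(134,194.4),(158,203.5),None,None],[(402,203.4),(424.4,213.4),(411.6,239),(389,229)]),
"c1":((.076,.054),[(222,198.6),(243.4,205.6),(231.6,237.4),(209.8,228.4)],[(325,200.6),(342.2,207.8),(332,229.4),(313,222.6)]),
"c2":((.076,.054),[(305,238),(324.6,227),(341.4,256.4),(320.6,267.6)],[(234.4,183.4),(251.6,177),(262,197.4),(243.6,204.2)]),
"c3":((.076,.054),[(398,235),(419.4,244.4),(408,275.6),(386,265.6)],[(185.4,169.4),(200.6,176),(185.4,195.4),(170.6,187.4)])}
for k,(s,t,sc) in D.items():
    sc=[sc[2],sc[3],sc[0],sc[1]]
    def f(p):
        r=[]
        for (a,b),u,v in zip(sg,t,sc):
            c,d=np.cos(p[3]),np.sin(p[3]);X,Y=a*p[4]/2,b*p[5]/2
            P=[p[0]+c*X-d*Y,p[1]+d*X+c*Y,p[2]]
            if u:r+=list(proj("top",P)[0]-u)
            r+=list(proj("scene",P)[0]-v)
        return np.array(r)
    r=least_squares(f,[.6,0,.03,0,*s]);print(k,np.round(r.x,4),"rms",np.round(np.sqrt((r.fun**2).mean()),2))
for n,uv,z in[("cat",(268,160),0),("coaster",(201,140),.007),("candle",(152,147),0),("green",(335,308),.038),("remote",(340,147),.018),("ctl",(406,160),.03)]:
    print(n,ray("top",uv,z).round(3))
E
```

```text
screen [ 0.5599  0.2861  0.0259 -0.4089  0.0907  0.0606] rms 0.46
c1 [ 0.5621  0.0837  0.0302 -0.3329  0.0748  0.0513] rms 0.62
c2 [ 0.5001 -0.132   0.031   0.5086  0.0744  0.0513] rms 0.37
c3 [ 0.4864 -0.306   0.0325 -0.396   0.0733  0.0507] rms 0.68
cat [ 0.71  -0.005]
coaster [0.754 0.157]
candle [0.736 0.276]
green [ 0.371 -0.157]
remote [ 0.74  -0.175]
ctl [ 0.707 -0.325]
```

```bash
cat >> h.py <<'E'
def frame(psi,tilt=0):
    "tool down with tool x at yaw psi; tilt>0 leans the fingers' pointing towards tool +x"
    y=np.array([np.sin(psi),-np.cos(psi),0]);x0=np.array([np.cos(psi),np.sin(psi),0])
    z=np.array([0,0,-1])*np.cos(tilt)+x0*np.sin(tilt);return np.c_[np.cross(y,z),y,z]
def go(pos,Rt,base=None):
    s=env.sense() if base is None else base
    q=np.array(s["tool_rot"]);R0=R.from_quat(np.r_[q[1:],q[0]]).as_matrix();p0=np.array(s["tool_pos"])
    row=np.r_[R0.T@(np.array(pos)-p0)*100,R.from_matrix(R0.T@Rt).as_rotvec(degrees=True)]
    print("row",row.round(2).tolist());return dict(tool_pos=pos,tool_rot=np.roll(R.from_matrix(Rt).as_quat(),1))
def st():
    s=env.sense();print(s["time_s"],s["tool_pos"].round(4),"F",s["ft_force"].round(2),"w",s["gripper_width"],"gf",s["grasp_force"],"j",s["joints"].round(2))
E
python3 - <<'E'
from h import *
yaw=-.409;psi=yaw+np.pi;ex=np.array([np.cos(yaw),np.sin(yaw),0]);c=np.array([.560,.286,0])
F=frame(psi,np.radians(30));g=c+ex*.020+[0,0,.020]
tcp=g+F[:,2]*.019;print(tcp)
b=go(tcp-F[:,2]*.15+[0,0,.06],frame(psi)); 
b=go(tcp-F[:,2]*.08,F,b); b=go(tcp-F[:,2]*.008,F,b)
E
```

```text
[0.56963395 0.28182423 0.00354552]
row [68.57, -64.47, 3.79, -0.03, -0.07, -132.51]
row [3.5, -0.0, 12.06, 0.0, 30.0, -0.0]
row [0.0, 0.0, 7.2, -0.0, -0.0, -0.0]
```

Emit:
send_rows([
  [68.57,-64.47,3.79,0,0,-132.5],
  [68.57,-64.47,3.79,0,0,-132.5],
  [68.57,-64.47,3.79,0,0,-132.5],
  [68.57,-64.47,3.79,0,0,-132.5],
  [68.57,-64.47,3.79,0,0,-132.5],
  [68.57,-64.47,3.79,0,0,-132.5],
  [68.57,-64.47,3.79,0,0,-132.5],
  [68.57,-64.47,3.79,0,0,-132.5],
  [68.57,-64.47,3.79,0,0,-132.5],
  [68.57,-64.47,3.79,0,0,-132.5],
  [68.57,-64.47,3.79,0,0,-132.5],
  [68.57,-64.47,3.79,0,0,-132.5],
  [68.57,-64.47,3.79,0,0,-132.5],
  [68.57,-64.47,3.79,0,0,-132.5],
  [68.57,-64.47,3.79,0,0,-132.5],
  [68.57,-64.47,3.79,0,0,-132.5],
  [68.57,-64.47,3.79,0,0,-132.5],
  [68.57,-64.47,3.79,0,0,-132.5],
  [68.57,-64.47,3.79,0,0,-132.5],
  [68.57,-64.47,3.79,0,0,-132.5],
], hand=1)

```text
time_s: 2.6
tool_pos: [0.6385, 0.2511, 0.1939]
tool_rot: [0.0, 0.204, 0.979, 0.0]
ft_force: [-0.1, -0.2, 0.3]
gripper_width: 1.005
grasp_force: 0.0
```

Emit:
send_rows([
  [3.5,0,12.06,0,30,0],
  [3.5,0,12.06,0,30,0],
  [3.5,0,12.06,0,30,0],
  [3.5,0,12.06,0,30,0],
  [3.5,0,12.06,0,30,0],
])

```text
time_s: 3.22
tool_pos: [0.6069, 0.2657, 0.0737]
tool_rot: [-0.252, 0.196, 0.946, 0.053]
ft_force: [0.0, 0.0, 0.2]
gripper_width: 0.998
grasp_force: 0.0
```

Run:
```python
from h import *
st()
yaw=-.409;psi=yaw+np.pi
F=frame(psi,np.radians(30));tcp=np.array([.5696,.2818,.0035])
b=go(tcp-F[:,2]*.008,F)
a=env.grab_frame("scene")[130:300,330:500];t=env.grab_frame("top")[130:300,60:230]
cv2.imwrite("pics/p1.png",cv2.resize(np.hstack([a,t]),None,fx=2.3,fy=2.3,interpolation=2)[:,:,::-1])
```

```text
3.225 [0.6069 0.2657 0.0737] F [0.04 0.05 0.24] w 0.9975730174159434 gf 0.0 j [ 0.24  0.42  1.4   0.31  1.74 -0.93]
row [0.03, -0.01, 7.3, 0.05, 0.21, -0.0]
```

View pics/p1.png

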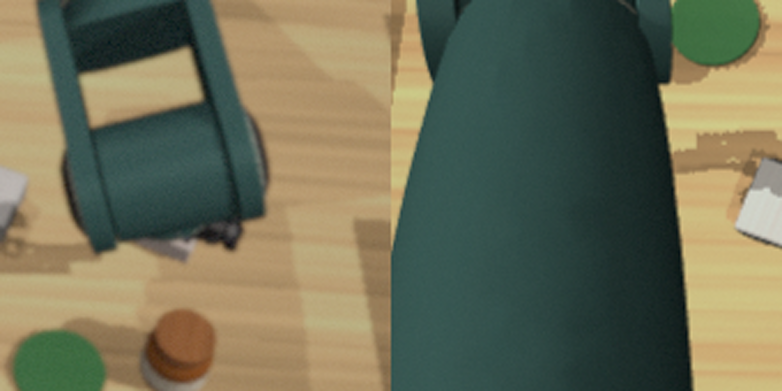

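The arm hides most of the screen. Only its dot end shows, at about (175,250) in the left crop, and the candle is clear. I'll descend by feel.

Emit:
send_rows([
  [0,0,3,0,0,0],
  [0,0,5,0,0,0],
  [0,0,6,0,0,0],
  [0,0,6.5,0,0,0],
  [0,0,6.9,0,0,0],
  [0,0,7.3,0,0,0],
  [0,0,7.3,0,0,0],
])

```text
time_s: 4.2
tool_pos: [0.5729, 0.2802, 0.0095]
tool_rot: [-0.253, 0.196, 0.946, 0.053]
ft_force: [1.0, -0.7, 0.2]
gripper_width: 1.003
grasp_force: 0.0
```

Emit:
send_rows([
  [0,0,0.2,0,0,0],
  [0,0,0.3,0,0,0],
])

```text
time_s: 4.45
tool_pos: [0.5715, 0.2808, 0.007]
tool_rot: [-0.253, 0.196, 0.946, 0.053]
ft_force: [0.6, -0.6, -0.3]
gripper_width: 1.001
grasp_force: 0.0
```

Emit:
send_rows([
  [0,0,0.2,0,0,0],
  [0,0,0.3,0,0,0],
])

```text
time_s: 4.7
tool_pos: [0.5701, 0.2815, 0.0043]
tool_rot: [-0.253, 0.196, 0.946, 0.053]
ft_force: [-0.1, 0.3, -0.1]
gripper_width: 1.0
grasp_force: 0.0
```

Emit:
send_rows([
  [0,0,0.2,0,0,0],
  [0,0,0.4,0,0,0],
  [0,0,0.4,0,0,0],
])

```text
time_s: 5.08
tool_pos: [0.5682, 0.2822, 0.0007]
tool_rot: [-0.254, 0.196, 0.946, 0.053]
ft_force: [-0.1, 0.2, 0.7]
gripper_width: 1.0
grasp_force: 0.0
```

Emit:
send_rows([
  [0,0,0,0,0,0],
  [0,0,0,0,0,0],
  [0,0,0,0,0,0],
  [0,0,0,0,0,0],
  [0,0,0,0,0,0],
  [0,0,0,0,0,0],
], hand=0, grip_force=50)

```text
time_s: 5.82
tool_pos: [0.5686, 0.2822, 0.0012]
tool_rot: [-0.253, 0.196, 0.946, 0.053]
ft_force: [3.3, -0.2, 5.2]
gripper_width: 0.744
grasp_force: 55.7
```

Run:
```python
from h import *
st()
s=env.sense();q=s["tool_rot"];Rt=R.from_quat(np.r_[q[1:],q[0]]).as_matrix();p=s["tool_pos"]
yaw=-.409;ey=np.array([-np.sin(yaw),np.cos(yaw),0]);c=np.array([.560,.286,0])
ex=np.array([np.cos(yaw),np.sin(yaw),0])
Q=R.from_rotvec(-np.pi/2*ey).as_matrix()
new=c+[0,0,.047]+Q@(p-c);print(new,(Q@Rt)[:,2])
b=go(p+[0,0,.08],Rt)
b=go(new+[0,0,.06],Q@Rt,b)
b=go(new+[0,0,.008],Q@Rt,b)
```

```text
5.825 [0.5686 0.2822 0.0012] F [ 3.34 -0.19  5.2 ] w 0.7435609784928345 gf 55.65367341041565 j [ 0.28  0.42  1.52  0.32  1.61 -0.94]
[0.55885756 0.28645762 0.05637138] [ 0.79501414 -0.34403661 -0.49959115]
row [4.0, 0.0, -6.93, 0.0, 0.0, 0.0]
row [2.67, 0.0, -2.51, -0.01, -90.0, -0.05]
row [4.5, -0.0, 2.6, 0.0, 0.0, -0.0]
```

Emit:
send_rows([
  [1,0,-1.73,0,0,0],
  [3,0,-5.2,0,0,0],
  [4,0,-6.93,0,0,0],
  [4,0,-6.93,0,0,0],
])

```text
time_s: 6.32
tool_pos: [0.5688, 0.2824, 0.0824]
tool_rot: [-0.252, 0.196, 0.946, 0.053]
ft_force: [0.0, -0.9, -2.2]
gripper_width: 0.738
grasp_force: 55.4
```

Emit:
send_rows([
  [2.67,0,-2.51,0,-9,0],
  [2.67,0,-2.51,0,-18,0],
  [2.67,0,-2.51,0,-27,0],
  [2.67,0,-2.51,0,-36,0],
  [2.67,0,-2.51,0,-45,0],
  [2.67,0,-2.51,0,-54,0],
  [2.67,0,-2.51,0,-63,0],
  [2.67,0,-2.51,0,-72,0],
  [2.67,0,-2.51,0,-81,0],
  [2.67,0,-2.51,0,-90,0],
  [2.67,0,-2.51,0,-90,0],
  [2.67,0,-2.51,0,-90,0],
])

```text
time_s: 7.82
tool_pos: [0.5563, 0.2883, 0.124]
tool_rot: [0.476, 0.178, 0.855, -0.102]
ft_force: [-0.3, 0.3, -1.2]
gripper_width: 0.739
grasp_force: 57.2
```

Run:
```python
from h import *
st()
yaw=-.409;psi=yaw+np.pi
go([.5589,.2865,.0644],frame(psi,np.radians(-60)))
a=env.grab_frame("scene")[130:300,330:500];t=env.grab_frame("top")[130:300,60:230]
cv2.imwrite("pics/p2.png",cv2.resize(np.hstack([a,t]),None,fx=2.3,fy=2.3,interpolation=2)[:,:,::-1])
```

```text
7.825 [0.5563 0.2883 0.124 ] F [-0.31  0.3  -1.18] w 0.7393840813345478 gf 57.1566241979599 j [ 0.81 -0.06  2.04 -1.14  1.08  0.19]
row [4.91, -0.03, 3.39, -0.3, -1.7, 0.16]
```

View pics/p2.png

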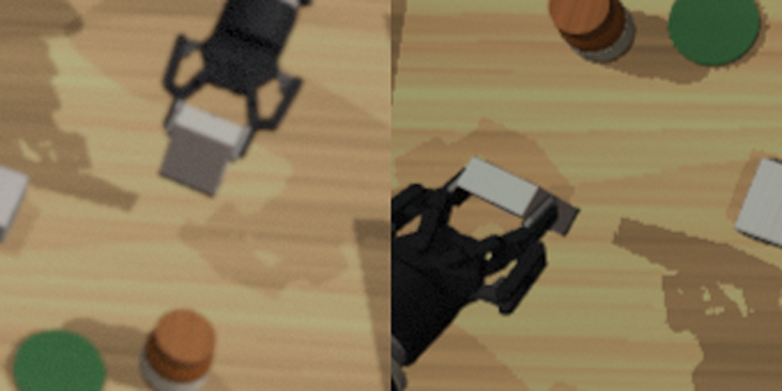

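The screen is clamped and nearly upright, with its top end at (205,125) in the left crop. Joint 4 is at its limit, so I'll yaw the tool toward the arm's azimuth before lowering.

Run:
```python
from h import *
F=frame(.25+np.pi,np.radians(-60))
b=go([.5589,.2865,.118],F)
b=go([.5589,.2865,.0644],F,b)
```

```text
row [0.41, -0.05, 0.58, -32.74, -1.69, -19.34]
row [4.64, -0.0, 2.68, 0.0, -0.0, -0.0]
```

Emit:
send_rows([
  [0.41,-0.05,0.58,-8,-0.4,-4.8],
  [0.41,-0.05,0.58,-16,-0.8,-9.6],
  [0.41,-0.05,0.58,-24,-1.2,-14.4],
  [0.41,-0.05,0.58,-32.74,-1.69,-19.34],
  [0.41,-0.05,0.58,-32.74,-1.69,-19.34],
  [0.41,-0.05,0.58,-32.74,-1.69,-19.34],
  [0.41,-0.05,0.58,-32.74,-1.69,-19.34],
])

```text
time_s: 8.8
tool_pos: [0.5582, 0.2873, 0.1174]
tool_rot: [0.496, -0.107, 0.86, 0.062]
ft_force: [0.0, 0.3, -1.9]
gripper_width: 0.739
grasp_force: 57.3
```

Run:
```python
from h import *
st()
F=frame(.25+np.pi,np.radians(-60))
b=go([.5589,.2865,.0644],F)
```

```text
8.8 [0.5582 0.2873 0.1174] F [ 0.03  0.26 -1.88] w 0.7387449300695258 gf 57.276955246925354 j [ 0.56 -0.35  2.3  -1.03  0.31 -0.41]
row [4.56, -0.1, 2.7, -0.07, -0.05, -0.1]
```

Emit:
send_rows([
  [1.5,0,0.9,0,0,0],
  [3,0,1.78,0,0,0],
  [4,-0.1,2.37,0,0,0],
  [4.5,-0.1,2.67,0,0,0],
  [4.5,-0.1,2.67,0,0,0],
])

```text
time_s: 9.43
tool_pos: [0.5573, 0.2798, 0.0784]
tool_rot: [0.485, -0.111, 0.865, 0.065]
ft_force: [-0.4, 0.2, -2.4]
gripper_width: 0.739
grasp_force: 57.3
```

Emit:
send_rows([
  [0.17,0,0.1,0,0,0],
  [0.35,0,0.2,0,0,0],
  [0.35,0,0.2,0,0,0],
])

```text
time_s: 9.8
tool_pos: [0.5568, 0.2792, 0.0757]
tool_rot: [0.483, -0.111, 0.866, 0.066]
ft_force: [0.0, 0.0, -1.8]
gripper_width: 0.735
grasp_force: 57.3
```

Emit:
send_rows([
  [0.17,0,0.1,0,0,0],
  [0.17,0,0.1,0,0,0],
])

```text
time_s: 10.05
tool_pos: [0.5566, 0.2788, 0.0743]
tool_rot: [0.482, -0.111, 0.866, 0.066]
ft_force: [-0.6, -0.7, -2.3]
gripper_width: 0.739
grasp_force: 57.3
```

Run:
```python
from h import *
st()
F=frame(.25+np.pi,np.radians(-60))
b=go([.5589,.2865,.0564],F)
```

```text
10.05 [0.5566 0.2788 0.0743] F [-0.6  -0.68 -2.34] w 0.7392959248348431 gf 57.261512875556946 j [ 0.53 -0.3   2.33 -1.14  0.25 -0.3 ]
row [1.31, 0.67, 1.3, 0.63, -1.72, -0.06]
```

Run:
```python
from h import *
for uv in[(513,222),(525,322),(519,138),(530,180),(40,110),(20,218)]:
    print(uv,ray("top" if uv[0]<100 else "scene",uv,.02).round(3))
F0=frame(.3+np.pi,np.radians(-60));F=frame(.6+np.pi,np.radians(-60))
b=go([.62,.36,.14],F0)
b=go([.61,.40,.13],F,b)
```

```text
(513, 222) [0.535 0.556]
(525, 322) [0.808 0.532]
(519, 138) [0.229 0.629]
(530, 180) [0.39  0.628]
(40, 110) [0.816 0.545]
(20, 218) [0.552 0.55 ]
row [-9.86, 6.27, 3.55, -1.83, -1.71, -1.53]
row [0.75, 4.12, 0.7, -14.89, 0.0, -8.59]
```

Emit:
send_rows([
  [-4,0,0,0,0,0],
  [-7,3,1.5,0,0,0],
  [-9.86,6.27,3.55,-1.8,-1.7,-1.5],
  [-9.86,6.27,3.55,-1.8,-1.7,-1.5],
  [-9.86,6.27,3.55,-1.8,-1.7,-1.5],
  [-9.86,6.27,3.55,-1.8,-1.7,-1.5],
])

```text
time_s: 10.8
tool_pos: [0.6196, 0.3593, 0.1396]
tool_rot: [0.494, -0.129, 0.857, 0.074]
ft_force: [-0.1, 0.5, -1.9]
gripper_width: 0.736
grasp_force: 57.5
```

Run:
```python
from h import *
st();F=frame(.6+np.pi,np.radians(-60))
b=go([.61,.40,.13],F)
```

```text
10.8 [0.6196 0.3593 0.1396] F [-0.13  0.54 -1.95] w 0.736103163577781 gf 57.47626483440399 j [ 0.59 -0.15  2.11 -1.02  0.3  -0.43]
row [0.69, 4.17, 0.72, -14.95, -0.04, -8.64]
```

Emit:
send_rows([
  [0.2,1.3,0.2,-5,0,-3],
  [0.4,2.7,0.5,-10,0,-6],
  [0.69,4.17,0.72,-14.95,0,-8.6],
  [0.69,4.17,0.72,-14.95,0,-8.6],
  [0.69,4.17,0.72,-14.95,0,-8.6],
  [0.69,4.17,0.72,-14.95,0,-8.6],
])

```text
time_s: 11.55
tool_pos: [0.6095, 0.3994, 0.1295]
tool_rot: [0.476, -0.254, 0.829, 0.147]
ft_force: [-0.7, -0.5, -1.7]
gripper_width: 0.735
grasp_force: 57.4
```

Run:
```python
from h import *
st();F=frame(.6+np.pi,np.radians(-60))
b=go([.61,.40,.065],F)
```

```text
11.55 [0.6095 0.3994 0.1295] F [-0.72 -0.51 -1.67] w 0.735423745482462 gf 57.43212282657623 j [ 0.52 -0.13  2.11  0.48  0.14 -2.08]
row [5.53, 0.01, 3.32, -0.22, -0.28, -0.24]
```

Run:
```python
from h import *
F=frame(.95+np.pi,np.radians(-60))
b=go([.61,.39,.13],F)
b=go([.61,.39,.066],F,b)
```

```text
row [0.2, -0.81, -0.44, -17.56, -0.26, -10.31]
row [5.54, 0.0, 3.2, 0.0, 0.0, 0.0]
```

Emit:
send_rows([
  [0.1,-0.4,-0.2,-6,0,-3.4],
  [0.2,-0.81,-0.44,-12,0,-7],
  [0.2,-0.81,-0.44,-17.56,-0.26,-10.3],
  [0.2,-0.81,-0.44,-17.56,-0.26,-10.3],
  [0.2,-0.81,-0.44,-17.56,-0.26,-10.3],
])

```text
time_s: 12.18
tool_pos: [0.6082, 0.3935, 0.1419]
tool_rot: [0.437, -0.393, 0.778, 0.223]
ft_force: [0.5, 0.4, -1.8]
gripper_width: 0.742
grasp_force: 57.5
```

Emit:
send_rows([
  [1.6,0,0.9,0,0,0],
  [3.2,0,1.8,0,0,0],
  [4.6,0,2.65,0,0,0],
  [5.5,0,3.2,0,0,0],
  [5.5,0,3.2,0,0,0],
])

```text
time_s: 12.8
tool_pos: [0.6016, 0.4015, 0.0971]
tool_rot: [0.419, -0.389, 0.792, 0.214]
ft_force: [0.9, 0.1, -2.3]
gripper_width: 0.739
grasp_force: 57.4
```

Run:
```python
from h import *
st();F=frame(.95+np.pi,np.radians(-60))
b=go([.61,.39,.058],F)
```

```text
12.8 [0.6016 0.4015 0.0971] F [ 0.95  0.07 -2.3 ] w 0.7391480038377816 gf 57.40863382816315 j [ 0.38 -0.05  2.06  1.13  0.5  -2.97]
row [3.46, -1.41, 1.83, -1.01, -3.88, -1.51]
```

Run:
```python
from h import *
F=frame(.6+np.pi,np.radians(-58))
b=go([.65,.42,.12],F)
b=go([.65,.42,.066],F,b)
```

```text
row [-4.38, -2.7, 2.36, 15.84, -1.99, 9.39]
row [4.58, 0.0, 2.86, 0.0, -0.0, 0.0]
```

Emit:
send_rows([
  [-3.5,-1,1,5,0,3],
  [-4.38,-2.7,2.36,10,-1,6],
  [-4.38,-2.7,2.36,15.84,-2,9.4],
  [-4.38,-2.7,2.36,15.84,-2,9.4],
  [-4.38,-2.7,2.36,15.84,-2,9.4],
  [-4.38,-2.7,2.36,15.84,-2,9.4],
])

```text
time_s: 13.55
tool_pos: [0.6504, 0.4197, 0.121]
tool_rot: [0.463, -0.259, 0.835, 0.143]
ft_force: [-0.5, -0.2, -1.6]
gripper_width: 0.744
grasp_force: 57.4
```

Run:
```python
from h import *
st();F=frame(.6+np.pi,np.radians(-58))
b=go([.65,.42,.066],F)
```

```text
13.55 [0.6504 0.4197 0.121 ] F [-0.47 -0.18 -1.61] w 0.7435462699975288 gf 57.37366855144501 j [ 0.51 -0.02  2.    0.47  0.17 -2.08]
row [4.67, 0.05, 2.9, 0.02, 0.04, 0.02]
```

Emit:
send_rows([
  [1.3,0,0.8,0,0,0],
  [2.6,0,1.6,0,0,0],
  [3.8,0,2.4,0,0,0],
  [4.6,0,2.85,0,0,0],
  [4.67,0,2.9,0,0,0],
])

```text
time_s: 14.18
tool_pos: [0.6503, 0.4192, 0.0651]
tool_rot: [0.463, -0.258, 0.836, 0.143]
ft_force: [0.2, -0.2, -2.3]
gripper_width: 0.738
grasp_force: 57.4
```

Run:
```python
from h import *
st();F=frame(.6+np.pi,np.radians(-58))
b=go([.65,.42,.056],F)
```

```text
14.175 [0.6503 0.4192 0.0651] F [ 0.21 -0.18 -2.26] w 0.738151989301219 gf 57.44853079319 j [ 0.51  0.06  2.03  1.05  0.09 -2.67]
row [0.77, 0.09, 0.5, -0.02, 0.01, -0.04]
```

Emit:
send_rows([
  [0.17,0,0.1,0,0,0],
  [0.34,0.05,0.21,0,0,0],
  [0.34,0.05,0.21,0,0,0],
])

```text
time_s: 14.55
tool_pos: [0.6502, 0.42, 0.0625]
tool_rot: [0.464, -0.258, 0.835, 0.143]
ft_force: [0.8, 0.5, -1.7]
gripper_width: 0.74
grasp_force: 57.4
```

Emit:
send_rows([
  [0.17,0,0.1,0,0,0],
  [0.17,0,0.1,0,0,0],
])

```text
time_s: 14.8
tool_pos: [0.6501, 0.42, 0.0603]
tool_rot: [0.464, -0.258, 0.835, 0.143]
ft_force: [-0.1, -0.6, -2.5]
gripper_width: 0.74
grasp_force: 57.4
```

Emit:
send_rows([
  [0.17,0,0.1,0,0,0],
  [0.17,0,0.1,0,0,0],
])

```text
time_s: 15.05
tool_pos: [0.6501, 0.4201, 0.0586]
tool_rot: [0.464, -0.258, 0.835, 0.143]
ft_force: [-0.6, -1.4, -0.6]
gripper_width: 0.738
grasp_force: 57.5
```

Run:
```python
from h import *
st();F=frame(.6+np.pi,np.radians(-58))
b=go([.65,.42,.056],F)
a=env.grab_frame("scene")[130:300,390:560];t=env.grab_frame("top")[110:280,0:170]
cv2.imwrite("pics/p3.png",cv2.resize(np.hstack([a,t]),None,fx=2.3,fy=2.3,interpolation=2)[:,:,::-1])
```

```text
15.05 [0.6501 0.4201 0.0586] F [-0.65 -1.45 -0.58] w 0.7377140745197901 gf 57.50065863132477 j [ 0.51  0.07  2.03  1.22  0.08 -2.83]
row [0.23, -0.0, 0.12, -0.03, 0.11, -0.03]
```

View pics/p3.png

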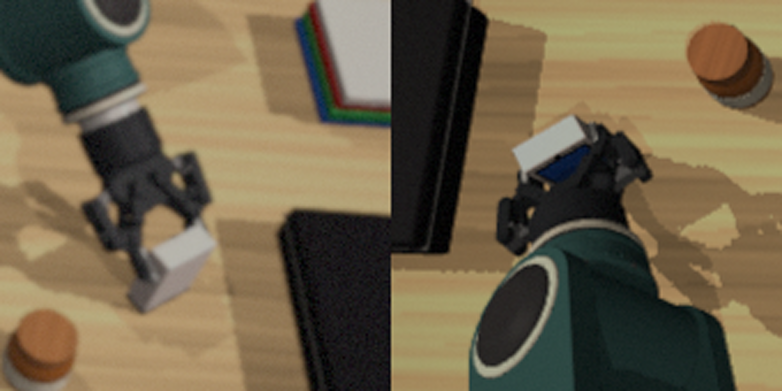

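The crops show the screen nearly upright in the fingers, at (180,265) on the left. The weight reading is dropping, so the foot is touching. I'll ease down 1 mm more and release.

Emit:
send_rows([
  [0.1,0,0.06,0,0,0],
  [0.1,0,0.06,0,0,0],
])

```text
time_s: 15.4
tool_pos: [0.6506, 0.4203, 0.0584]
tool_rot: [0.465, -0.258, 0.835, 0.143]
ft_force: [2.0, 0.9, 4.0]
gripper_width: 0.737
grasp_force: 57.5
```

Emit:
send_rows([
  [0,0,0,0,0,0],
  [0,0,0,0,0,0],
  [0,0,0,0,0,0],
  [0,0,0,0,0,0],
  [0,0,0,0,0,0],
], hand=1)

```text
time_s: 16.02
tool_pos: [0.6498, 0.42, 0.0567]
tool_rot: [0.464, -0.258, 0.835, 0.143]
ft_force: [-0.1, 0.9, 0.4]
gripper_width: 0.998
grasp_force: 0.0
```

Emit:
send_rows([
  [0,0,-1,0,0,0],
  [0,0,-3,0,0,0],
  [0,0,-6,0,0,0],
  [0,0,-10,0,0,0],
  [0,0,-12,0,0,0],
  [0,0,-12,0,0,0],
])

```text
time_s: 16.77
tool_pos: [0.5656, 0.3624, 0.1217]
tool_rot: [0.465, -0.258, 0.835, 0.144]
ft_force: [0.5, 0.6, -1.1]
gripper_width: 0.998
grasp_force: 0.0
```

Run:
```python
from h import *
st()
a=env.grab_frame("scene");t=env.grab_frame("top");cv2.imwrite("pics/s4.png",a[:,:,::-1]);cv2.imwrite("pics/t4.png",t[:,:,::-1])
cv2.imwrite("pics/p4.png",cv2.resize(np.hstack([a[130:300,390:560],t[110:280,0:170]]),None,fx=2.3,fy=2.3,interpolation=2)[:,:,::-1])
```

```text
16.775 [0.5656 0.3624 0.1217] F [ 0.52  0.62 -1.12] w 0.9981710201204248 gf 0.0 j [ 0.49 -0.26  2.22  0.48  0.2  -2.1 ]
```

View pics/p4.png

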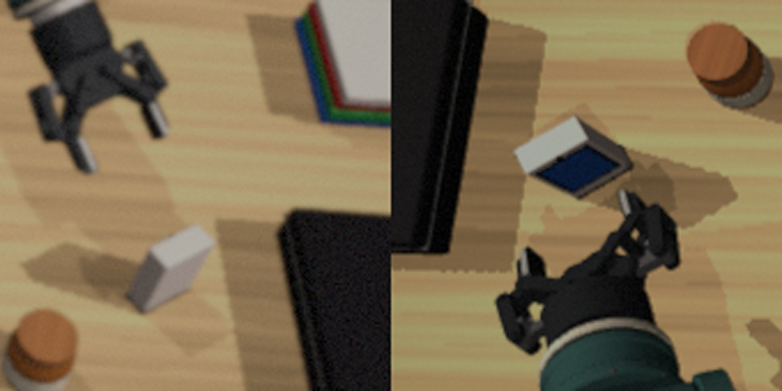

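The screen stands free on its foot, at (170,270) in the left crop and (570,160) on the right. Next is case 1.

Run:
```python
from h import *
F=frame(-.333+np.pi)
b=go([.52,.25,.20],F)
b=go([.562,.084,.10],F,b)
```

```text
row [-1.39, -6.71, -12.84, 27.02, 53.67, 48.64]
row [-9.4, -14.32, 10.0, 0.0, 0.0, 0.0]
```

Emit:
send_rows([
  [-0.4,-2,-4,0,0,0],
  [-0.8,-4,-8,6,12,10],
  [-1.39,-6.71,-12.84,27,53.7,48.6],
  [-1.39,-6.71,-12.84,27,53.7,48.6],
  [-1.39,-6.71,-12.84,27,53.7,48.6],
  [-1.39,-6.71,-12.84,27,53.7,48.6],
  [-1.39,-6.71,-12.84,27,53.7,48.6],
  [-1.39,-6.71,-12.84,27,53.7,48.6],
  [-1.39,-6.71,-12.84,27,53.7,48.6],
  [-1.39,-6.71,-12.84,27,53.7,48.6],
  [-1.39,-6.71,-12.84,27,53.7,48.6],
  [-1.39,-6.71,-12.84,27,53.7,48.6],
  [-1.39,-6.71,-12.84,27,53.7,48.6],
  [-1.39,-6.71,-12.84,27,53.7,48.6],
])

```text
time_s: 18.62
tool_pos: [0.5196, 0.2498, 0.2002]
tool_rot: [0.0, 0.165, 0.986, 0.0]
ft_force: [-0.1, 0.5, -0.3]
gripper_width: 0.994
grasp_force: 0.0
```

Run:
```python
from h import *
st();F=frame(-.333+np.pi)
b=go([.562,.084,.10],F)
```

```text
18.625 [0.5196 0.2498 0.2002] F [-0.08  0.54 -0.34] w 0.9942074690363943 gf 0.0 j [ 0.4  -0.09  1.7  -0.    1.53 -0.83]
row [-9.41, -14.29, 10.02, 0.0, 0.0, 0.06]
```

Emit:
send_rows([
  [-9.4,-14.3,10,0,0,0],
  [-9.4,-14.3,10,0,0,0],
  [-9.4,-14.3,10,0,0,0],
  [-9.4,-14.3,10,0,0,0],
  [-9.4,-14.3,10,0,0,0],
])

```text
time_s: 19.25
tool_pos: [0.5619, 0.0838, 0.1001]
tool_rot: [-0.0, 0.166, 0.986, -0.0]
ft_force: [-0.0, 1.2, 1.0]
gripper_width: 1.0
grasp_force: 0.0
```

Emit:
send_rows([
  [0,0,3,0,0,0],
  [0,0,6,0,0,0],
  [0,0,8,0,0,0],
  [0,0,9,0,0,0],
  [0,0,9.4,0,0,0],
  [0,0,9.4,0,0,0],
])

```text
time_s: 20.0
tool_pos: [0.5621, 0.0841, 0.0066]
tool_rot: [-0.0, 0.165, 0.986, -0.0]
ft_force: [0.2, 0.3, 0.2]
gripper_width: 1.001
grasp_force: 0.0
```

Emit:
send_rows([
  [0,0,0,0,0,0],
  [0,0,0,0,0,0],
  [0,0,0,0,0,0],
  [0,0,0,0,0,0],
  [0,0,0,0,0,0],
  [0,0,0,0,0,0],
], hand=0, grip_force=50)

```text
time_s: 20.75
tool_pos: [0.5622, 0.0839, 0.0068]
tool_rot: [0.0, 0.165, 0.986, -0.0]
ft_force: [-1.9, -1.1, 5.5]
gripper_width: 0.621
grasp_force: 53.5
```

Emit:
send_rows([
  [0,0,-1.5,0,0,0],
  [0,0,-3,0,0,0],
  [0,0,-4,0,0,0],
  [0,0,-4,0,0,0],
  [0,0,-4,0,0,0],
])

```text
time_s: 21.38
tool_pos: [0.5616, 0.0839, 0.0456]
tool_rot: [-0.001, 0.165, 0.986, -0.0]
ft_force: [-0.4, 0.4, -2.3]
gripper_width: 0.62
grasp_force: 52.8
```

```bash
cat > w.py <<'E'
from h import *
st();v=[]
for i in range(6):
    env.grab_frame("top");v.append(env.sense()["ft_force"])
print("mean F",np.mean(v,0).round(2),np.std(v,0).round(2))
E
python3 w.py
```

```text
21.375 [0.5616 0.0839 0.0456] F [-0.37  0.45 -2.28] w 0.6199046769257132 gf 52.78434433043003 j [ 0.1  -0.    1.87 -0.    1.27 -1.13]
mean F [ 0.22  0.34 -1.52] [0.39 0.31 0.4 ]
```

About 1.5 N, so case 1 is light. I'll set it back.

Emit:
send_rows([
  [0,0,2,0,0,0],
  [0,0,3.2,0,0,0],
  [0,0,3.6,0,0,0],
  [0,0,3.8,0,0,0],
  [0,0,3.95,0,0,0],
  [0,0,3.95,0,0,0],
  [0,0,3.95,0,0,0],
])

```text
time_s: 22.55
tool_pos: [0.562, 0.084, 0.0068]
tool_rot: [-0.0, 0.165, 0.986, -0.0]
ft_force: [-0.7, 0.0, -0.1]
gripper_width: 0.618
grasp_force: 52.9
```

Emit:
send_rows([
  [0,0,0,0,0,0],
  [0,0,0,0,0,0],
  [0,0,0,0,0,0],
  [0,0,0,0,0,0],
  [0,0,0,0,0,0],
], hand=1)

```text
time_s: 23.18
tool_pos: [0.5618, 0.0839, 0.0065]
tool_rot: [-0.0, 0.165, 0.986, -0.0]
ft_force: [-0.3, -1.3, -0.7]
gripper_width: 1.001
grasp_force: 0.0
```

Emit:
send_rows([
  [0,0,-2,0,0,0],
  [0,0,-6,0,0,0],
  [0,0,-12,0,0,0],
  [0,0,-12,0,0,0],
  [0,0,-12,0,0,0],
])

```text
time_s: 23.8
tool_pos: [0.5619, 0.084, 0.1273]
tool_rot: [0.0, 0.165, 0.986, -0.0]
ft_force: [0.1, 0.6, -0.7]
gripper_width: 0.996
grasp_force: 0.0
```

Run:
```python
from h import *
st();F=frame(.509)
b=go([.500,-.132,.12],F)
```

```text
23.8 [0.5619 0.084  0.1273] F [ 0.14  0.57 -0.7 ] w 0.9958447255977688 gf 0.0 j [ 0.1  -0.07  1.8  -0.    1.41 -1.13]
row [-1.19, -22.43, 0.73, 0.03, 0.02, 131.8]
```

Emit:
send_rows([
  [-1.19,-22.43,0.7,0,0,131.8],
  [-1.19,-22.43,0.7,0,0,131.8],
  [-1.19,-22.43,0.7,0,0,131.8],
  [-1.19,-22.43,0.7,0,0,131.8],
  [-1.19,-22.43,0.7,0,0,131.8],
  [-1.19,-22.43,0.7,0,0,131.8],
  [-1.19,-22.43,0.7,0,0,131.8],
  [-1.19,-22.43,0.7,0,0,131.8],
  [-1.19,-22.43,0.7,0,0,131.8],
  [-1.19,-22.43,0.7,0,0,131.8],
  [-1.19,-22.43,0.7,0,0,131.8],
  [-1.19,-22.43,0.7,0,0,131.8],
  [-1.19,-22.43,0.7,0,0,131.8],
  [-1.19,-22.43,0.7,0,0,131.8],
  [-1.19,-22.43,0.7,0,0,131.8],
])

```text
time_s: 25.68
tool_pos: [0.4997, -0.1319, 0.1191]
tool_rot: [-0.0, 0.968, 0.252, -0.001]
ft_force: [-0.0, 0.1, 0.4]
gripper_width: 0.999
grasp_force: 0.0
```

Run:
```python
from h import *
st();go([.500,-.132,.007],frame(.509))
```

```text
25.675 [ 0.4997 -0.1319  0.1191] F [-0.03  0.06  0.45] w 0.998891567431004 gf 0.0 j [-0.31 -0.18  1.91 -0.    1.41  0.75]
row [0.03, 0.03, 11.21, -0.04, 0.08, 0.08]
```

Emit:
send_rows([
  [0,0,5,0,0,0],
  [0,0,8,0,0,0],
  [0,0,10,0,0,0],
  [0,0,11,0,0,0],
  [0,0,11.2,0,0,0],
  [0,0,11.2,0,0,0],
])

```text
time_s: 26.42
tool_pos: [0.5004, -0.1321, 0.0084]
tool_rot: [0.0, 0.968, 0.252, 0.0]
ft_force: [1.5, -0.0, 1.0]
gripper_width: 1.002
grasp_force: 0.0
```

Emit:
send_rows([
  [0,0,0,0,0,0],
  [0,0,0,0,0,0],
  [0,0,0,0,0,0],
  [0,0,0,0,0,0],
  [0,0,0,0,0,0],
  [0,0,0,0,0,0],
], hand=0, grip_force=50)

```text
time_s: 27.18
tool_pos: [0.5003, -0.1321, 0.0084]
tool_rot: [0.0, 0.968, 0.252, 0.0]
ft_force: [-1.7, -0.2, 5.6]
gripper_width: 0.619
grasp_force: 53.5
```

Emit:
send_rows([
  [0,0,-1.5,0,0,0],
  [0,0,-3,0,0,0],
  [0,0,-4,0,0,0],
  [0,0,-4,0,0,0],
  [0,0,-4,0,0,0],
])

```text
time_s: 27.8
tool_pos: [0.4997, -0.1319, 0.0473]
tool_rot: [-0.0, 0.968, 0.252, -0.001]
ft_force: [0.2, 0.3, -1.8]
gripper_width: 0.621
grasp_force: 52.9
```

```bash
python3 w.py
```

```text
27.8 [ 0.4997 -0.1319  0.0473] F [ 0.2   0.32 -1.79] w 0.6205824895220627 gf 52.90426321327686 j [-0.31 -0.12  1.98 -0.    1.28  0.75]
mean F [-0.11  0.05 -1.63] [0.39 0.38 0.35]
```

Light as well, so case 3 should be the full one. I'll set this one back and check case 3.

Emit:
send_rows([
  [0,0,2,0,0,0],
  [0,0,3.2,0,0,0],
  [0,0,3.6,0,0,0],
  [0,0,3.8,0,0,0],
  [0,0,3.95,0,0,0],
  [0,0,3.95,0,0,0],
  [0,0,3.95,0,0,0],
])

```text
time_s: 28.98
tool_pos: [0.5, -0.132, 0.0084]
tool_rot: [0.0, 0.968, 0.252, -0.0]
ft_force: [0.6, 0.5, -0.0]
gripper_width: 0.623
grasp_force: 53.0
```

Emit:
send_rows([
  [0,0,0,0,0,0],
  [0,0,0,0,0,0],
  [0,0,0,0,0,0],
  [0,0,0,0,0,0],
  [0,0,0,0,0,0],
], hand=1)

```text
time_s: 29.6
tool_pos: [0.4999, -0.132, 0.0081]
tool_rot: [0.0, 0.968, 0.252, -0.0]
ft_force: [0.2, 0.9, 0.1]
gripper_width: 1.002
grasp_force: 0.0
```

Emit:
send_rows([
  [0,0,-2,0,0,0],
  [0,0,-6,0,0,0],
  [0,0,-12,0,0,0],
  [0,0,-12,0,0,0],
  [0,0,-12,0,0,0],
])

```text
time_s: 30.22
tool_pos: [0.4998, -0.1319, 0.1278]
tool_rot: [0.0, 0.968, 0.252, -0.0]
ft_force: [-0.4, 0.3, -0.1]
gripper_width: 0.997
grasp_force: 0.0
```

Run:
```python
from h import *
st();F=frame(-.396)
b=go([.4865,-.306,.12],F)
```

```text
30.225 [ 0.4998 -0.1319  0.1278] F [-0.38  0.26 -0.14] w 0.9973718214419132 gf 0.0 j [-0.31 -0.19  1.9  -0.    1.42  0.75]
row [-9.65, 14.55, 0.78, 0.02, 0.04, 51.85]
```

Emit:
send_rows([
  [-9.65,14.55,0.8,0,0,51.8],
  [-9.65,14.55,0.8,0,0,51.8],
  [-9.65,14.55,0.8,0,0,51.8],
  [-9.65,14.55,0.8,0,0,51.8],
  [-9.65,14.55,0.8,0,0,51.8],
  [-9.65,14.55,0.8,0,0,51.8],
  [-9.65,14.55,0.8,0,0,51.8],
  [-9.65,14.55,0.8,0,0,51.8],
])

```text
time_s: 31.22
tool_pos: [0.4866, -0.3058, 0.1199]
tool_rot: [0.0, 0.981, -0.195, -0.0]
ft_force: [0.8, 0.4, 0.6]
gripper_width: 0.995
grasp_force: 0.0
```

Run:
```python
from h import *
st();go([.4865,-.306,.007],frame(-.396))
```

```text
31.225 [ 0.4866 -0.3058  0.1199] F [0.76 0.35 0.64] w 0.9949688137179382 gf 0.0 j [-0.61 -0.05  1.79 -0.    1.4   1.36]
row [0.01, 0.01, 11.29, 0.03, 0.05, 0.19]
```

Emit:
send_rows([
  [0,0,5,0,0,0],
  [0,0,8,0,0,0],
  [0,0,10,0,0,0],
  [0,0,11,0,0,0],
  [0,0,11.3,0,0,0],
  [0,0,11.3,0,0,0],
])

```text
time_s: 31.98
tool_pos: [0.4869, -0.3063, 0.0079]
tool_rot: [0.0, 0.981, -0.196, 0.0]
ft_force: [0.0, 0.5, -0.6]
gripper_width: 1.003
grasp_force: 0.0
```

Emit:
send_rows([
  [0,0,0,0,0,0],
  [0,0,0,0,0,0],
  [0,0,0,0,0,0],
  [0,0,0,0,0,0],
  [0,0,0,0,0,0],
  [0,0,0,0,0,0],
], hand=0, grip_force=60)

```text
time_s: 32.72
tool_pos: [0.4869, -0.3063, 0.008]
tool_rot: [0.0, 0.981, -0.196, 0.0]
ft_force: [-0.2, -0.1, 5.9]
gripper_width: 0.617
grasp_force: 64.7
```

Emit:
send_rows([
  [0,0,-1.5,0,0,0],
  [0,0,-3,0,0,0],
  [0,0,-4,0,0,0],
  [0,0,-4,0,0,0],
  [0,0,-4,0,0,0],
])

```text
time_s: 33.35
tool_pos: [0.4864, -0.3059, 0.0468]
tool_rot: [0.0, 0.981, -0.196, -0.001]
ft_force: [0.4, -0.6, -3.6]
gripper_width: 0.617
grasp_force: 64.1
```

```bash
python3 w.py
```

```text
33.35 [ 0.4864 -0.3059  0.0468] F [ 0.42 -0.64 -3.62] w 0.6170676715037616 gf 64.0659011900425 j [-0.61  0.01  1.86 -0.    1.27  1.36]
mean F [ 0.18  0.05 -3.53] [0.49 0.43 0.51]
```

Case 3 reads 3.5 N against about 1.6 N for the others, so it's the heavy one. I'll raise it 16 cm more, to 20 cm.

Emit:
send_rows([
  [0,0,-2,0,0,0],
  [0,0,-5,0,0,0],
  [0,0,-8,0,0,0],
  [0,0,-11,0,0,0],
  [0,0,-14,0,0,0],
  [0,0,-15.5,0,0,0],
  [0,0,-16,0,0,0],
  [0,0,-16,0,0,0],
  [0,0,-16,0,0,0],
  [0,0,-16,0,0,0],
  [0,0,-16,0,0,0],
  [0,0,-16,0,0,0],
])

```text
time_s: 35.15
tool_pos: [0.4866, -0.306, 0.207]
tool_rot: [0.0, 0.981, -0.196, -0.0]
ft_force: [-0.3, 0.6, -3.9]
gripper_width: 0.618
grasp_force: 64.3
```

Run:
```python
from h import *
st()
a=env.grab_frame("scene");t=env.grab_frame("top")
cv2.imwrite("pics/p5.png",cv2.resize(np.hstack([a[100:320,60:],t[90:310,:]])[:,:,::-1],(800,170)) if 0 else np.vstack([cv2.resize(a[110:310,90:510],None,fx=1.5,fy=1.5),cv2.resize(t[100:300,20:440],None,fx=1.5,fy=1.5)])[:,:,::-1])
```

```text
35.15 [ 0.4866 -0.306   0.207 ] F [-0.31  0.62 -3.91] w 0.6182057937909453 gf 64.25616770982742 j [-0.61 -0.09  1.69 -0.    1.54  1.36]
```

View pics/p5.png

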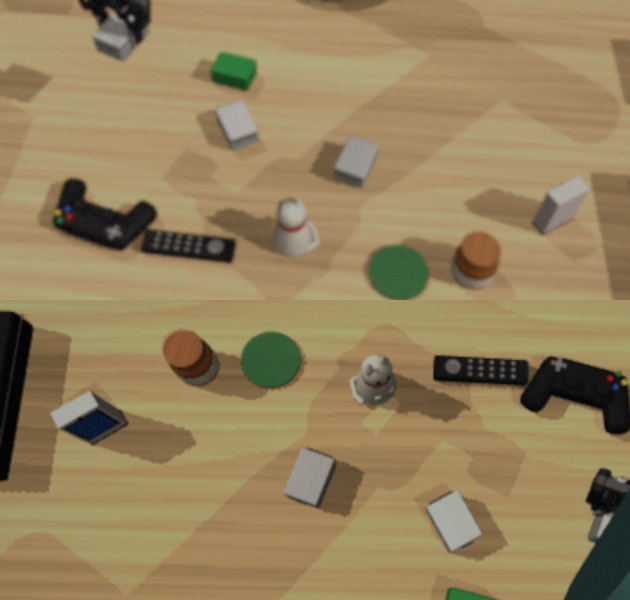

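The picture shows the heavy case held level at (115,40), the other two flat at (355,160) and (237,124), and the screen standing at (562,205). Everything else is where it was, so I'm handing in.

```bash
python3 -c "
from cell import env
print(env.hand_in())"
```

```text
the job is handed in; nothing more can be done
None
```

The screen is standing on its rubber foot, and the heaviest case (the robot's rightmost, about 3.5 N against 1.6 N for each of the others) is held level about 20 cm up, with the other two flat on the top; I handed the job in at about 35 s, and no verdict came back.

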